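# Set the toppled tea caddy and the rolling tin right

## Task

A tea caddy has toppled onto its narrow side and a food tin has been left standing on its rim, where it can roll away. With pushes of the fingertips alone, stand the caddy back upright on its base and tip the tin over so that it lies flat with its ring-pull lid upward. Do not grip, lift or carry either of them, keep each near where it was, and leave everything else alone.

Things in the scene. Friction and masses are not known exactly. Their poses are not given: they have to be found in the camera images.
- round_tin: round tin to tip: solid disc, diameter 86 mm, 40 mm thick, 0.16-0.33 kg, on its rim like a wheel, top 86 mm above the level worktop (z = 0). Origin: centre of its bottom face. Its z axis points out through the lid (ring-pull face, 40 mm from the origin), level at the start, towards the robot (-x) or up to 70 degrees to either side. The face pushed near its top ends upward; flat when z points up
- round_tin_mid (a point): the middle of the round tin's solid, 20 mm from its origin along its z axis; 20 mm above the worktop when it lies flat
- caddy: tea caddy, a green box 64 (x) by 100 (y) by 86 mm (z), solid, 0.1-0.2 kg. It lies on a narrow side (y upright, 100 mm high). Origin: centre of its base. z points out through the lid (the face with a small knob, 86 mm from the origin), level at the start, towards the robot (-x) or within 50 degrees. Pushed on the lid near its upper edge, forward and up, it turns about the base's lower edge
- caddy_mid (a point): the middle of the caddy's box, 43 mm from its origin along its z axis; 43 mm above the worktop when it stands upright. It tips over by itself once turned 41 degrees; friction (about 0.6) is such that a push that is too low, or level all along, may only slide it
- flat_tin: bystander: another round tin of the same kind, 86 mm across and 40 mm high, already lying flat, between the caddy and the tin on its rim, farther back; origin at the centre of its underside
- spice_jar: bystander: spice jar with a screw cap, 45 mm across, 106 mm high, standing between the caddy and the tin on its rim; origin at the centre of its underside
- salt: bystander: salt shaker, 44 mm across, 90 mm high, to the right of the work; origin at the centre of its underside
- mug: bystander: two-coloured mug, 86 mm across, 99 mm high, at the back; origin at the centre of its underside
- jam: bystander: jam jar, 66 mm across, 100 mm high, to the left of the work; origin at the centre of its underside
- honey: bystander: honey jar, 62 mm across, 86 mm high, at the back; origin at the centre of its underside

How it is judged:
By the outcome, as a careful person would: the job done as asked, in the order asked, and still so for the second after the job is handed in, with the robot touching nothing.
It also fails if it takes over 51 s, if anything falls off the work surface, if the arm or the gripper's body presses on something with over 40 N, if the wrist force passes 120 N, or if a joint passes its speed limit or range.

## Robot

A 7-joint arm with a two-finger parallel gripper is mounted at the origin on a cart in front of the work surface, level with it; the furniture and walls round the work are solid. World frame = base frame: x ahead of the robot, y to its left, z up, the work surface at z = 0. Lengths are in m, angles in rad, forces in N, time in s.
With the tool pointing down it reaches from about 0.425 to 0.975 m from the base axis. Payload 16.7 kg.
Tool frame: the origin (TCP) lies midway between the tips of the shut fingers; the grasp point (between the pads) lies manip.pinch_z behind it (manip.pinch_z is the distance from the TCP to the grasp point, in m); z points along the fingers, y is the line along which they close (so a half turn about z gives the same grasp; the last joint's range is limited). The gripper opens to 85 mm and grips with 20 to 120 N. Pads are 22 mm wide; open, the fingers measure 114 mm over their backs; the gripper's body (76 mm by 85 mm) begins 54 mm behind the grasp point. The pads swing forward as they close: fully open they stand 13 mm farther back than shut.
Start: joints at [0.989, 0.426, 0.074, 1.606, -0.034, 1.111, -0.067], TCP at [0.283, -0.613, 0.231] pointing down, gripper open.
Joint ranges: [-2.85, 2.85], [-0.5, 2.14], [-1.23, 1.37], [0.21, 2.46], [-1.02, 4.16], [0.16, 2.05], [-2.73, 2.73]. Speed limits (rad/s): [1.89, 1.89, 2.39, 2.39, 3.01, 3.01, 3.01].

## Interface

Orientations are given as a unit quaternion [w, x, y, z].
In Python, from cell import manip, camera, get_calibration gives the robot as it stands.
- The arm moves only by the shell command python3 -m crank 'ROWS' [FORCE]. ROWS is JSON, a list of rows, each a list of 7 numbers: the turn, a rotation vector about the world's x, y, z in degrees, then the shift along the world's x, y, z in mm, then the opening, from 0 (shut) to 1 (fully open). A call has 1 to 12 rows; each row shifts and turns the commanded pose from where the row before left it; what a row does not reach is not made up. A row lasts 1/8 s, in which the tool goes at most 62.5 mm and 10.7 degrees, less where a joint would pass 70% of its speed; a pose out of reach is approached as far as the arm can. A call with a gripper value outside its range is refused whole. The fingers move at their own pace and stop on an object; FORCE is the grip in N (left out, the last holds). Time passes only in rows, so rows that do not move let the fingers close. It gives the time, the measured TCP pose, the force, the opening and the grip force at its end, in the units of the state.
- manip.get_state(): the state, without advancing time (a new reading comes with each control period).
- camera(name): name is "side" or "top"; returns (picture, depth): 480x640x3 uint8, red, green, blue; 480x640 float32, m along the optical axis (not along the pixel's ray), 0 where there is no reading.
- get_calibration(name): a dict with "mtx" (3x3 intrinsics, pixels), "k1" (the pictures are not rectified: a ray, as slopes to the right and down, at radius r is drawn at 1 + k1 r^2 times it, then the intrinsics apply), "extrinsics" (4x4, takes a point from camera to world coordinates). Camera axes: x right, y down, z forward; pixel columns grow to the right and rows downward; lengths in m; the calibration is good to about 2 mm. A picture is of the moment at which its call begins. get_calibration takes no time and is no camera call.
- manip.sign_off(): hands the job in; it is judged then, once.
The state is a dict: "clock": time; "joint_positions": joint angles; "dq": joint speeds; "joint_torque": joint torques, N m; "tool_pos": TCP position; "tcp_rot": TCP orientation; "wrist_force": force on the tool from outside, world axes, zero at the start; "torque": the same for the moment, N m; "opening": finger opening in m; "grip_force": force on a finger pad.
Only numpy, scipy, OpenCV 4.12 (cv2) and the standard library are available. Lean on these libraries where they do the work, as an engineer would, in place of code of your own. Each camera call takes 0.05 s, during which the arm holds its last target. There are 200 camera calls.

## Working session

There is one attempt and no reset: what is moved stays moved. The work goes in short steps, Python scripts to look and compute and a shell command to move; the robot and the scene stay as the last step left them, time stands still between calls to the robot, and variables do not carry over. Pictures are saved under pics/ and viewed, at most 10 in all, crops included, and the job is handed in when it is done.

```bash
ls; mkdir -p pics
cat > h.py <<'E'
import numpy as np, cv2
from cell import manip, camera, get_calibration
def cloud(n,depth):
    c=get_calibration(n);K=np.array(c["mtx"]);T=np.array(c["extrinsics"])
    v,u=np.mgrid[0:480,0:640];xd=(u-K[0,2])/K[0,0];yd=(v-K[1,2])/K[1,1]
    x,y=xd.copy(),yd.copy()
    for _ in range(8):
        s=1+c["k1"]*(x*x+y*y);x=xd/s;y=yd/s
    P=np.stack([x*depth,y*depth,depth],-1)@T[:3,:3].T+T[:3,3]
    P[depth<=0]=np.nan
    return P
E
python3 - <<'E'
from h import *
for n in("top","side"):
    p,d=camera(n);cv2.imwrite(f"pics/{n}0.png",p[:,:,::-1]);np.savez(f"pics/{n}0.npz",p=p,P=cloud(n,d))
    print(n,np.round(get_calibration(n)["extrinsics"],2).tolist())
s=manip.get_state();print(s,manip.pinch_z)
E
```

```text
pics
top [[0.02, -0.98, 0.19, 0.31], [-1.0, -0.02, 0.01, 0.04], [-0.0, -0.19, -0.98, 1.59], [0.0, 0.0, 0.0, 1.0]]
side [[-0.61, -0.58, 0.54, -0.15], [-0.79, 0.43, -0.43, 0.67], [0.02, -0.69, -0.72, 1.12], [0.0, 0.0, 0.0, 1.0]]
{'clock': 0.1, 'joint_positions': array([ 0.98852569,  0.42667777,  0.07384149,  1.60653423, -0.03413678,
        1.11080821, -0.06712217]), 'dq': array([-0.00065137, -0.00049786, -0.00013132, -0.00265177, -0.00025304,
       -0.00049726,  0.00042298]), 'joint_torque': array([ 1.05413748e-02, -9.51516867e+01,  3.77280995e+00, -4.64398241e+01,
        1.98071741e-02,  6.55386772e-03,  2.55610036e-05]), 'tool_pos': array([ 0.2829254 , -0.61243858,  0.2306786 ]), 'tcp_rot': array([-5.65687119e-04,  9.76686111e-01,  2.14671607e-01, -1.47385236e-04]), 'wrist_force': array([-0.0238746 , -0.46726533, -0.22106198]), 'torque': array([ 0.00945042, -0.00537704,  0.05006597]), 'grip_force': 0.0, 'opening': 0.08571068080339231} 0.0187
```

View pics/top0.png

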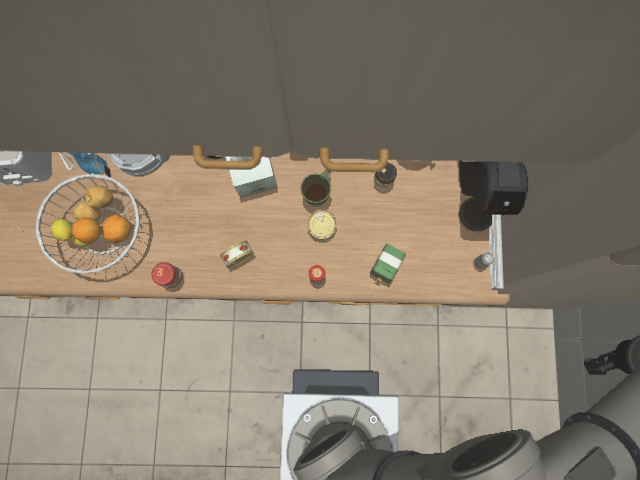

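View pics/side0.png

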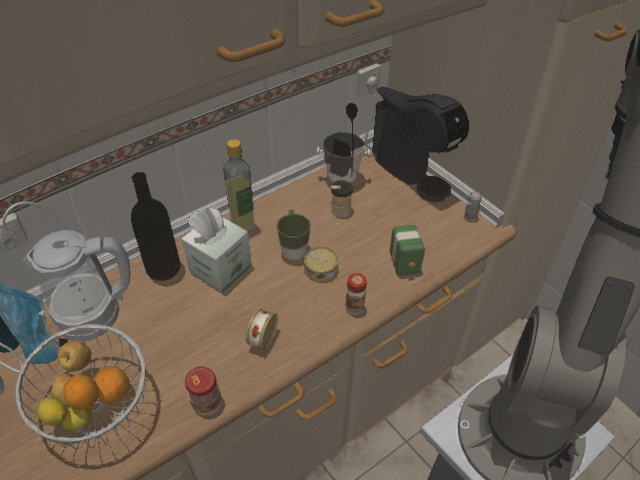

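Top view: the green caddy is at (388,263) with its knob towards the bottom of the image (380,280). The tin on its rim is at (237,254), the spice jar at (317,274) and the flat tin at (321,225). The side view shows the caddy at (408,250) and the tin at (262,330).

Run:
```python
from h import *
D={n:np.load(f"pics/{n}0.npz") for n in("top","side")}
def sub(n,u0,u1,v0,v1):
    P=D[n]["P"][v0:v1,u0:u1].reshape(-1,3);return P[np.isfinite(P).all(1)]
for name,b,h in(("caddy",(360,415,235,295),.1),("tin",(210,262,230,278),.086),("jar",(300,335,258,292),.106),("flat",(300,342,206,246),.04),("salt",(472,498,245,272),.09),("jam",(148,185,258,292),.1)):
    P=sub("top",*b);zt=np.percentile(P[:,2],98)
    t=P[P[:,2]>zt-.012]
    (c,s,a)=cv2.minAreaRect((t[:,:2]*1000).astype(np.float32))
    print(name,"ztop",zt.round(3),len(t),"mean",t.mean(0).round(3),"rect",np.round(c),np.round(s),round(a,1))
    bx=cv2.boxPoints((c,s,a));print(bx.round().tolist())
P=sub("side",235,290,300,360);P=P[P[:,2]>.01]
print("tin side",len(P),P.min(0).round(3),P.max(0).round(3))
# side faces: normals by height band
for name,b in(("caddy",(380,435,215,285)),("tin",(235,290,300,360))):
    P=D["side"]["P"];v0,v1,u0,u1=b[2],b[3],b[0],b[1];Q=P[v0:v1,u0:u1]
    n=np.cross(Q[2:,1:-1]-Q[:-2,1:-1],Q[1:-1,2:]-Q[1:-1,:-2]);n/=np.linalg.norm(n,axis=-1,keepdims=True)
    C=Q[1:-1,1:-1];m=(C[...,2]>.025)&(C[...,2]<.075)&(abs(n[...,2])<.35)
    a=np.degrees(np.arctan2(-n[m][:,1]*np.sign(1),-n[m][:,0]))
    h,e=np.histogram(a,24,(-180,180));print(name,dict((int(k),int(x)) for k,x in zip(e,h) if x>8))
    for k,x in zip(e,h):
        if x>30:
            mm=m.copy();mm[m]=(a>=k)&(a<k+15);print(int(k),np.median(a[(a>=k)&(a<k+15)]).round(1),C[mm].mean(0).round(3))
t=D["top"]["p"][200:310,200:420,::-1];s=D["side"]["p"]
a=cv2.resize(s[290:370,220:300,::-1],(400,400),interpolation=2);b=cv2.resize(s[210:290,365:445,::-1],(400,400),interpolation=2)
cv2.imwrite("pics/crop.png",np.hstack([a,b]))
# overhead obstacles: heights of cabinet
P=D["side"]["P"].reshape(-1,3);o=P[(P[:,2]>.3)&(P[:,0]>.3)&(P[:,0]<1.0)&(abs(P[:,1])<.5)]
print("overhead",len(o),np.percentile(o,[0,2,10],axis=0).round(2))
P=D["top"]["P"].reshape(-1,3);o=P[(P[:,2]>.3)&(P[:,0]>.3)&(P[:,0]<1.2)&(abs(P[:,1])<.5)];print(np.percentile(o,[0,2,10],axis=0).round(2))
```

```text
caddy ztop 0.103 679 mean [ 0.513 -0.124  0.099] rect [ 514. -124.] [62. 85.] 62.4
[[462.0, -132.0], [537.0, -172.0], [566.0, -117.0], [490.0, -77.0]]
tin ztop 0.088 275 mean [0.533 0.3   0.083] rect [533. 300.] [43. 63.] 31.9
[[498.0, 316.0], [532.0, 262.0], [568.0, 285.0], [535.0, 339.0]]
jar ztop 0.11 209 mean [0.478 0.072 0.106] rect [478.  72.] [42. 41.] 1.2
[[457.0, 92.0], [458.0, 52.0], [500.0, 53.0], [499.0, 93.0]]
flat ztop 0.043 656 mean [0.626 0.063 0.038] rect [626.  63.] [86. 84.] 2.4
[[581.0, 103.0], [585.0, 19.0], [671.0, 23.0], [667.0, 107.0]]
salt ztop 0.091 108 mean [ 0.531 -0.397  0.086] rect [ 533. -397.] [30. 31.] 34.8
[[511.0, -393.0], [529.0, -418.0], [554.0, -401.0], [536.0, -376.0]]
jam ztop 0.105 424 mean [0.468 0.49  0.099] rect [468. 490.] [61. 62.] 20.5
[[428.0, 508.0], [450.0, 450.0], [507.0, 472.0], [486.0, 530.0]]
tin side 926 [0.491 0.256 0.011] [0.565 0.349 0.091]
caddy {-135: 54, -120: 78, -105: 24, -90: 12, -75: 14, -60: 34, -45: 44, -30: 44, -15: 41, 0: 15, 30: 10}
-135 -127.4 [ 0.529 -0.099  0.05 ]
-120 -114.5 [ 0.521 -0.095  0.05 ]
-60 -51.2 [ 0.475 -0.104  0.054]
-45 -38.6 [ 0.478 -0.101  0.054]
-30 -24.4 [ 0.477 -0.101  0.051]
-15 -5.4 [ 0.474 -0.105  0.052]
tin {-90: 20, -75: 27, -60: 25, -45: 14, -30: 9, -15: 12, 0: 24, 15: 66, 30: 82, 45: 26}
15 22.3 [0.518 0.292 0.049]
30 36.0 [0.518 0.29  0.047]
overhead 53330 [[ 0.44 -0.5   0.3 ]
 [ 0.45 -0.47  0.31]
 [ 0.52 -0.45  0.33]]
[[ 0.45 -0.5   0.3 ]
 [ 0.48 -0.45  0.39]
 [ 0.62 -0.45  0.65]]
```

View pics/crop.png

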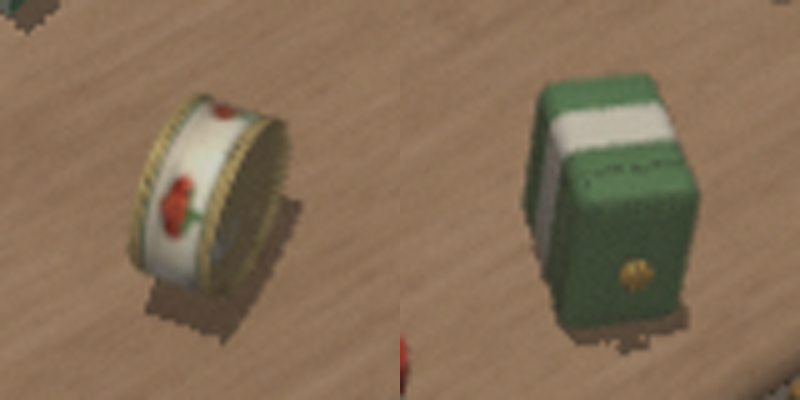

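The caddy's lid centre is at about (476,-104), so the push direction is (0.88,-0.47). The tin's lid faces (-0.85,-0.53), so its push direction is (0.85,0.53). The heights and sizes match what was given. I'll approach the caddy first.

```bash
python3 -m crank '[[0,0,-5.3,15,53,0,0.3],[0,0,-5.3,15,53,0,0.3],[0,0,-5.3,15,53,0,0.3],[0,0,-5.3,15,53,0,0.3],[0,0,-5.3,15,53,0,0.3],[0,0,-5.3,15,53,0,0.3],[0,0,-5.3,15,53,0,0.3],[0,0,-5.3,15,53,0,0.3],[0,0,-5.3,15,53,0,0.3],[0,0,-5.3,15,53,0,0.3],[0,0,0,0,0,0,0.3]]'
```

```text
clock: 1.48
tool_pos: [0.4338, -0.0791, 0.2313]
tcp_rot: [-0.0, 0.97, -0.242, 0.0]
wrist_force: [0.2, -0.6, 0.4]
opening: 0.0259
grip_force: 0.0
```

```bash
python3 -m crank '[[0,0,0,0,0,-50,0.3],[0,0,0,0,0,-50,0.3],[0,0,0,-1,-2,-47,0.3],[0,0,0,9,-5,0,0.3],[0,0,0,9,-5,0,0.3],[0,0,0,9,-5,0,0.3],[0,0,0,0,0,0,0.3]]'
python3 - <<'E'
from h import *
p,d=camera("side");cv2.imwrite("pics/s1.png",cv2.resize(p[180:320,330:510,::-1],(720,560)))
E
```

```text
clock: 2.35
tool_pos: [0.4606, -0.1004, 0.0855]
tcp_rot: [-0.0, 0.97, -0.244, 0.001]
wrist_force: [0.0, 0.2, -0.7]
opening: 0.0255
grip_force: 0.0
```

View pics/s1.png

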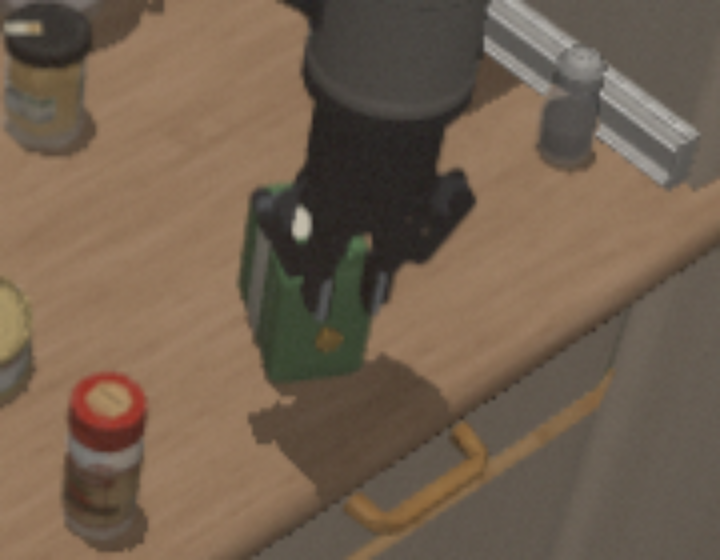

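The fingertips are in front of the upper part of the lid, above the knob at (327,338), and slightly to the right. I'll shift 4 mm left and start the forward-and-up arc.

```bash
python3 -m crank '[[0,0,0,2,4,0,0.3],[0,0,0,4.5,-2.5,0,0.3],[0,0,0,4.5,-2.5,0,0.3],[0,0,0,5.5,-3,4,0.3],[0,0,0,5.5,-3,5,0.3],[0,0,0,6,-3,5,0.3],[0,0,0,6,-3,5,0.3]]'
python3 - <<'E'
from h import *
p,d=camera("side");cv2.imwrite("pics/s2.png",cv2.resize(p[180:320,330:510,::-1],(720,560)))
E
```

```text
clock: 3.28
tool_pos: [0.4937, -0.1131, 0.1038]
tcp_rot: [-0.0, 0.97, -0.244, 0.0]
wrist_force: [0.1, 0.6, 0.9]
opening: 0.0258
grip_force: 0.1
```

View pics/s2.png

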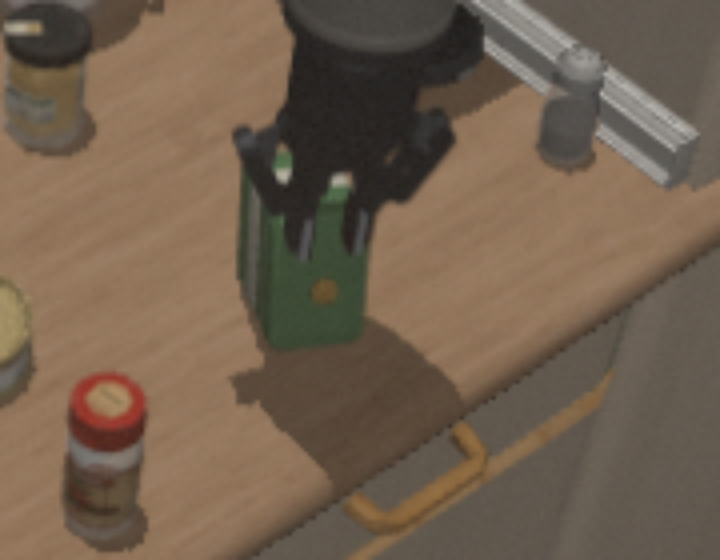

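```bash
cat > cad.py <<'E'
from h import *
p,d=camera("side");P=cloud("side",d);h=cv2.cvtColor(p,cv2.COLOR_RGB2HSV)
m=(h[...,0]>45)&(h[...,0]<85)&(h[...,1]>70)&(P[...,2]>-.01)
m[:180]=0;m[300:]=0;m[:,:350]=0;m[:,470:]=0
Q=P[m];f=Q[:,:2]@[.88,-.47];
for z in np.arange(0,.14,.01):
    k=(Q[:,2]>z)&(Q[:,2]<z+.01)
    if k.sum()>5: print(round(z,2),k.sum(),"fwd min/max",np.percentile(f[k],[3,97]).round(3))
E
python3 cad.py
```

```text
0.02 13 fwd min/max [0.478 0.485]
0.03 41 fwd min/max [0.477 0.486]
0.04 49 fwd min/max [0.478 0.488]
0.05 54 fwd min/max [0.482 0.49 ]
0.06 24 fwd min/max [0.483 0.496]
0.07 38 fwd min/max [0.487 0.496]
0.08 47 fwd min/max [0.488 0.5  ]
0.09 25 fwd min/max [0.494 0.578]
0.1 27 fwd min/max [0.497 0.572]
0.11 34 fwd min/max [0.499 0.529]
```

It's tipping: the lower edge of the lid has risen 20 mm and the lean is about 14°. I'll continue the arc.

```bash
python3 -m crank '[[0,0,0,6,-3.5,4.5,0.3],[0,0,0,6.5,-3.5,4,0.3],[0,0,0,6.5,-3.5,4,0.3],[0,0,0,7,-3.5,3,0.3],[0,0,0,7,-4,3,0.3]]';python3 cad.py
```

```text
clock: 4.0
tool_pos: [0.5266, -0.131, 0.122]
tcp_rot: [-0.0, 0.97, -0.244, 0.0]
wrist_force: [-0.2, -0.3, -0.1]
opening: 0.0256
grip_force: 0.0
0.04 14 fwd min/max [0.488 0.495]
0.05 65 fwd min/max [0.487 0.5  ]
0.06 72 fwd min/max [0.493 0.506]
0.07 63 fwd min/max [0.499 0.511]
0.08 44 fwd min/max [0.503 0.572]
0.09 52 fwd min/max [0.513 0.596]
0.1 66 fwd min/max [0.516 0.533]
0.11 40 fwd min/max [0.523 0.545]
0.12 32 fwd min/max [0.53  0.551]
```

```bash
python3 -m crank '[[0,0,0,7,-4,2.5,0.3],[0,0,0,7,-4,2,0.3],[0,0,0,7,-4,2,0.3],[0,0,0,6,-3,1,0.3],[0,0,0,4,-2,0,0.3],[0,0,0,0,0,0,0.3]]';python3 cad.py
```

```text
clock: 4.8
tool_pos: [0.5572, -0.1478, 0.1291]
tcp_rot: [-0.0, 0.97, -0.244, -0.0]
wrist_force: [-0.4, -0.7, 0.0]
opening: 0.0255
grip_force: 0.0
0.01 20 fwd min/max [0.559 0.588]
0.02 9 fwd min/max [0.557 0.603]
0.05 7 fwd min/max [0.563 0.566]
0.06 21 fwd min/max [0.562 0.567]
0.07 32 fwd min/max [0.561 0.639]
0.08 243 fwd min/max [0.562 0.651]
0.09 149 fwd min/max [0.564 0.626]
```

```bash
python3 -m crank '[[0,0,0,-9,5,40,0.15],[0,0,0,0,0,60,0.15],[0,0,7.5,-8,52,0,0.15],[0,0,7.5,-8,52,0,0.15],[0,0,7.5,-8,52,0,0.15],[0,0,7.5,-8,52,0,0.15],[0,0,7.5,-8,52,0,0.15],[0,0,7.5,-8,52,0,0.15],[0,0,7.5,-10,51,0,0.15],[0,0,7.5,-10,50,0,0.15],[0,0,0,0,0,0,0.15]]'
python3 - <<'E'
from h import *
p,d=camera("side");P=cloud("side",d);cv2.imwrite("pics/s3.png",p[:,:,::-1])
Q=P[200:290,380:450].reshape(-1,3);t=Q[(Q[:,2]>.078)&(Q[:,2]<.095)&(Q[:,0]<.7)];print(cv2.minAreaRect((t[:,:2]*1000).astype(np.float32)),np.median(t[:,2]))
E
```

```text
clock: 6.22
tool_pos: [0.4782, 0.2743, 0.2294]
tcp_rot: [-0.001, 0.961, 0.278, -0.0]
wrist_force: [-0.5, -0.4, -0.8]
opening: 0.0129
grip_force: 0.0
((597.4545288085938, -170.15982055664062), (65.40056610107422, 100.00962829589844), 62.64884567260742) 0.08583264045465233
```

View pics/s3.png

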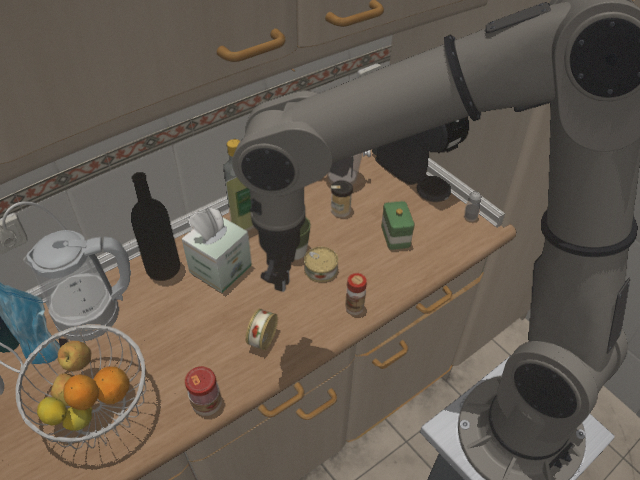

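The caddy is upright with its knob up at (399,211), and its top measures 65x100 mm at z = 0.086. The tin at (262,330) is untouched. I'll centre on the tin's lid and descend.

```bash
python3 -m crank '[[0,0,0,4,-6,-50,0.15],[0,0,0,0,0,-55,0.15],[0,0,0,0,0,-52,0.15],[0,0,0,7,4.5,0,0.15],[0,0,0,7,4.5,0,0.15],[0,0,0,0,0,0,0.15]]'
python3 - <<'E'
from h import *
p,d=camera("side");cv2.imwrite("pics/s4.png",cv2.resize(p[270:390,180:340,::-1],(720,540)))
E
```

```text
clock: 7.02
tool_pos: [0.5, 0.2742, 0.0746]
tcp_rot: [-0.0, 0.962, 0.274, 0.002]
wrist_force: [0.3, 0.8, -0.5]
opening: 0.0124
grip_force: 0.0
```

View pics/s4.png

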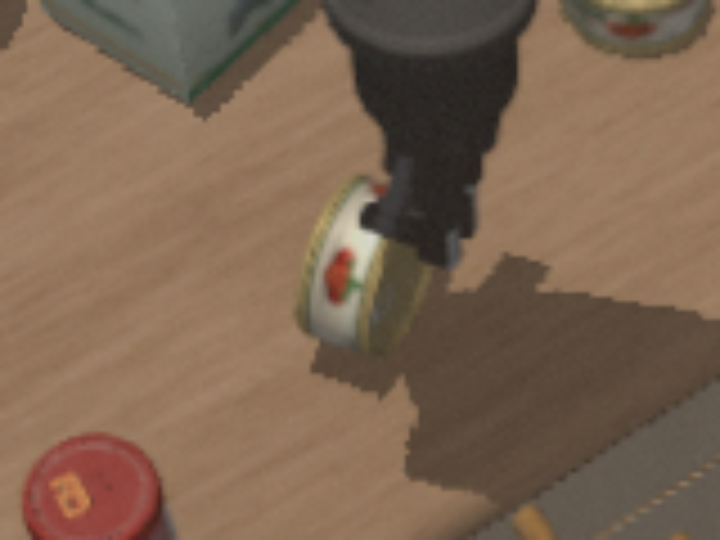

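The fingertips are right in front of the lid's upper part, a few mm off centre. I'll shift over and push gently.

```bash
python3 -m crank '[[0,0,0,-2,3.5,0,0.15],[0,0,0,4,2.5,0,0.15],[0,0,0,4,2.5,0,0.15],[0,0,0,4,2.5,2,0.15],[0,0,0,4,2.5,2,0.15],[0,0,0,5,3,2,0.15],[0,0,0,5,3,2,0.15],[0,0,0,5,3,1,0.15],[0,0,0,5,3,1,0.15],[0,0,0,4,2.5,0,0.15],[0,0,0,0,0,0,0.15]]'
cat > tin.py <<'E'
from h import *
import sys
p,d=camera("side");P=cloud("side",d)
cv2.imwrite(f"pics/{sys.argv[1]}.png",p[:,:,::-1])
Q=P[270:370,210:300].reshape(-1,3);Q=Q[(Q[:,2]>.01)&(Q[:,2]<.1)&(Q[:,1]>.24)]
print(np.histogram(Q[:,2],np.arange(.01,.11,.01)))
t=Q[(Q[:,2]>.033)&(Q[:,2]<.05)];print(cv2.minAreaRect((t[:,:2]*1000).astype(np.float32)))
E
python3 tin.py s5
```

```text
clock: 8.45
tool_pos: [0.5363, 0.3015, 0.0822]
tcp_rot: [-0.0, 0.962, 0.274, -0.0]
wrist_force: [0.8, -0.2, -0.8]
opening: 0.0124
grip_force: 0.0
(array([ 97, 155, 208, 214, 192, 191, 190, 105,  45]), array([0.01, 0.02, 0.03, 0.04, 0.05, 0.06, 0.07, 0.08, 0.09, 0.1 ]))
((617.2306518554688, 298.6199645996094), (90.2154769897461, 230.8832244873047), 77.75574493408203)
```

```bash
python3 -m crank '[[0,0,0,5,3,0,0.15],[0,0,0,5,3,0,0.15],[0,0,0,5,3,0,0.15],[0,0,0,0,0,0,0.15],[0,0,0,0,0,0,0.15]]'; python3 tin.py s6
```

```text
clock: 9.12
tool_pos: [0.5509, 0.3102, 0.0822]
tcp_rot: [-0.0, 0.962, 0.274, -0.0]
wrist_force: [0.4, 0.1, -0.5]
opening: 0.0127
grip_force: 0.0
(array([137, 144, 784, 108,  50,  47,  35,  21,  34]), array([0.01, 0.02, 0.03, 0.04, 0.05, 0.06, 0.07, 0.08, 0.09, 0.1 ]))
((640.7294921875, 330.5059509277344), (80.33184051513672, 198.64260864257812), 80.57942962646484)
```

View pics/s6.png

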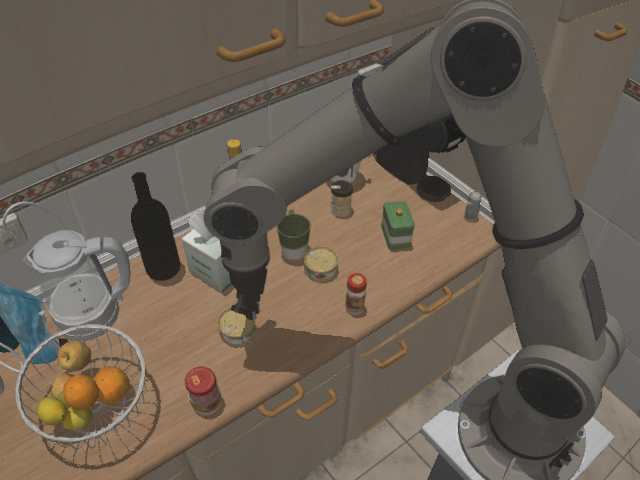

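The tin lies flat with its lid up at (237,326) and the caddy is still upright. Next I'll retract straight up and check from above.

```bash
python3 -m crank '[[0,0,0,0,0,40,0.15],[0,0,0,0,0,50,0.15],[0,0,0,-25,-40,40,0.15],[0,0,0,-25,-50,0,0.15],[0,0,0,-10,-50,0,0.15],[0,0,0,0,-50,0,0.15],[0,0,0,0,0,0,0.15],[0,0,0,0,0,0,0.15],[0,0,0,0,0,0,0.15],[0,0,0,0,0,0,0.15]]'
python3 - <<'E'
from h import *
p,d=camera("side");P=cloud("side",d)
Q=P[290:360,205:280].reshape(-1,3);t=Q[(Q[:,2]>.03)&(Q[:,2]<.06)]
print(len(t),np.percentile(t[:,2],[2,50,98]),cv2.minAreaRect((t[:,:2]*1000).astype(np.float32)))
cv2.imwrite("pics/s7.png",p[150:420,150:510,::-1])
E
```

```text
clock: 10.42
tool_pos: [0.491, 0.1212, 0.2122]
tcp_rot: [-0.0, 0.962, 0.275, -0.0]
wrist_force: [0.4, -0.5, 0.2]
opening: 0.0128
grip_force: 0.0
965 [0.03161855 0.03671751 0.0417302 ] ((588.023193359375, 336.61822509765625), (87.03523254394531, 86.47576904296875), 50.739097595214844)
```

View pics/s7.png

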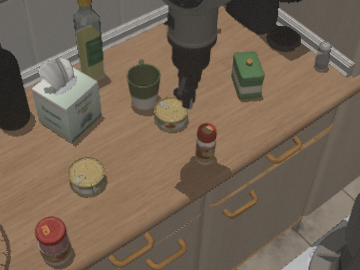

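The tin is flat with its ring-pull up at (87,173), 87 mm across at z ≈ 0.04. The caddy is upright at (247,75), the other things haven't moved, and the arm is clear.

```bash
python3 -c "
from cell import manip;print(manip.sign_off())"
```

```text
the job is handed in; nothing more can be done
None
```

The caddy stands upright on its base and the tin lies flat with its ring-pull lid up; both were done by fingertip pushes, caddy first, nothing else was disturbed, and the job is handed in at about 10.5 s.

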